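# Prop open the sprung toy-bin lid and put the chew bone away

### The job

Push the lid of the dog's toy bin up by its overhanging front lip until its sprung hinge tips over and the lid stays open by itself; where it tips and where it stops differ from day to day, so feel for it, and never press on the lid with more than about 20 newtons. Then pick up the orange chew bone and lay it gently on the floor of the bin (no dropping it in), let go and leave the lid standing open. Do not disturb the steel bowl, the blue jar or the red can.

Things in the scene. Friction and masses are not known exactly. Their poses are not given: they have to be found in the camera images.
- bin: white open box fixed to the table, 180 (its x) by 220 (its y) by 120 mm high, walls and floor 8 mm. Origin: centre of its underside, z up. Its front, under the lid's lip, faces its -x, roughly to the robot's right (-y); the lid opens to the robot's left. Hinge line along y at x = +90, 121 mm up; a grey spring housing, 96 mm disc, 16 mm thick, stands on its -y end, outside the wall.
- lid: pale wooden lid, 210 (its x) by 220 (its y) by 8 mm, 0.18 kg. Origin: middle of the hinge line, level with the underside; it extends 210 mm to its -x; z = 0 is the underside; z points up when shut. Turns about its +y to open. A toggle spring pulls it shut until a hidden balance angle (anywhere from 88 to 115 degrees open), then on to a rigid stop 3 to 10 degrees further and holds it there.
- lid_lip (a point): middle of the lid's front edge, at its underside. When shut the lip overhangs the bin's front wall by 30 mm, its underside 121 mm above the table, free space below. About 6 to 7 N straight up here starts the lid; the push needed falls steadily to nothing at the balance angle. Let go before that, the lid falls shut. The stop lies at 91 to 123 degrees.
- bone: orange rigid dog chew bone, loose on the table, 118 long (its x) by 50 wide at the knobbed ends, 28 mm high, 80 g; the shaft between the knobs is 22 mm wide and 22 mm high (3 to 25 mm above its underside), free to grip over its middle 55 mm. Origin: centre of its underside.
- bowl: steel bowl, 150 mm across, 50 mm high, loose; origin: centre of its underside. To be left alone.
- jar: blue ceramic jar with a lid, 80 mm across, 110 mm high, loose; origin: centre of its underside. To be left alone.
- can: can with a red label, 74 mm across, 90 mm high, loose; origin: centre of its underside. To be left alone.
Mind the look-alikes: they are no part of the job. Several things look just like the bone: the one meant starts farthest from the robot's base.

How it is judged:
On the way, in this order (a step that is already met when the one before it is completed fails the run):
1. the lid is pushed half way up by the robot (angle between lid's own z axis and vertical above 0.8 rad and contact force between anything else and lid above 0.3 N), for 0.1 s.
2. the lid stands open by itself, at rest, with the robot off it and the bone still outside (angle between lid's own z axis and vertical above 1.5 rad and angular speed of lid below 0.05 rad/s and contact force between each of the arm, the fingers and lid below 0.05 N and horizontal distance between bone and bin above 0.12 m), for 0.5 s.
At the end, for the whole second after the job is handed in: The lid stands open by itself (more than 86 degrees from shut) and at rest; the bone lies flat and at rest on the floor of the bin (its underside less than 20 mm above the bin's underside, tilted less than 17 degrees), released (angle between lid's own z axis and vertical above 1.5 rad and angular speed of lid below 0.05 rad/s and x of bone in the frame of bin between -0.08 and 0.08 m and y of bone in the frame of bin between -0.1 and 0.1 m and z of bone in the frame of bin below 0.02 m and angle between bone's own z axis and vertical below 0.3 rad and linear speed of bone below 0.02 m/s); the robot touches nothing.
It fails at once if the robot presses on the lid with more than 20 N (contact force between any of the fingers, the arm and lid above 20 N).
It fails at once if the bone is dropped into the bin (faster than 0.8 m/s below the rim) (horizontal distance between bone and bin below 0.12 m and height (world z) of bone below 0.12 m and linear speed of bone above 0.8 m/s).
It fails at once if the bowl, the jar or the can is moved by more than 20 mm (distance of any of bowl, jar, can from where it was at the start of the episode above 0.02 m).
It also fails if it takes over 72 s, if anything falls off the work surface, if the arm or the gripper's body presses on something with over 40 N, if the wrist force passes 120 N, or if a joint passes its speed limit or range.

### The arm

A 6-joint arm with a two-finger parallel gripper is mounted at the origin on the work surface. World frame = base frame: x ahead of the robot, y to its left, z up, the work surface at z = 0. Lengths are in m, angles in rad, forces in N, time in s.
With the tool pointing down it reaches from about 0.325 to 0.9 m from the base axis. Payload 3.5 kg.
Tool frame: the origin (TCP) lies between the finger pads; the fingertips stand ahead of it and the grasp point (between the pads) lies 2 mm behind it (env.tip_extent is the z of the fingertips in the tool frame, in m); z points along the fingers, y is the line along which they close (so a half turn about z gives the same grasp; the last joint's range is limited). The gripper opens to 85 mm and grips with 20 to 120 N. Pads are 22 mm wide; open, the fingers measure 114 mm over their backs; the gripper's body (76 mm by 85 mm) begins 54 mm behind the grasp point. The pads swing forward as they close: fully open they stand 13 mm farther back than shut.
Start: joints at [1.154, 0.276, -0.026, 1.268, 0, 1.467], TCP at [0.193, 0.594, 0.248] pointing down, gripper open.
Joint ranges: [-3.12, 3.12], [-0.85, 1.88], [-1.08, 1.24], [-1.95, 2.15], [-1.57, 1.53], [-3.14, 3.14]. Speed limits (rad/s): [2.57, 2.57, 3.14, 3.14, 3.14, 3.14].

### API

Orientations are given as a rotation vector (axis times angle).
In Python, from plant import env gives the robot as it stands.
- The arm moves only by the tool send_rows, never from a script. Its arguments are lists of equal length, an entry for each row: "fingers": the closure, from -1 (fully open) to 1 (shut); "travel": the shift along the tool's x, y, z in m, a list of three; "dr": the turn, a rotation vector about the tool's x, y, z in rad, a list of three. A call has 1 to 10 rows; each row is the pose to reach, as a shift and turn from the pose commanded when the call began, along the tool's axes at that moment; what a row does not reach only later rows make up. A row lasts 1/12 s, in which the tool goes at most 41.7 mm and 7.16 degrees, less where a joint would pass 70% of its speed; a pose out of reach is approached as far as the arm can. A call with a gripper value outside its range is refused whole. The fingers move at their own pace and stop on an object; "grip_force" is the grip in N (left out, the last holds). Time passes only in rows, so rows that repeat a pose let the fingers close. It gives the time, the measured TCP pose, the force, the opening and the grip force at its end, in the units of the state.
- env.read_state(): the state, without advancing time (a new reading comes with each control period).
- env.snapshot(name): name is "scene" or "side" or "wrist"; returns a dict with "frame" (420x560x3 uint8, red, green, blue), "camera_matrix" (3x3 intrinsics, pixels), "R" (3x3) and "t" (3): a world point X has camera coordinates R X + t; the wrist camera has in their place "T_tool_cam" (4x4, takes a point from camera to tool coordinates, whose origin is the TCP and whose axes are the flange's). Camera axes: x right, y down, z forward; pixel columns grow to the right and rows downward; lengths in m; the calibration is good to about 2 mm. The wrist camera is an equidistant fisheye: a pixel r from the principal point sees the ray r / f radians off the axis. A picture is of the moment at which its call begins: read the wrist's pose just before it. There is no depth.
- env.hand_in(): hands the job in; it is judged then, once.
The state is a dict: "time_s": time; "joint_positions": joint angles; "joint_velocities": joint speeds; "effort": joint torques, N m; "tcp_pos": TCP position; "tool_rot": TCP orientation; "wrist_force": force on the tool from outside, world axes, zero at the start; "moment": the same for the moment, N m; "finger_gap": opening from 0.0 (shut) to 1.0 (fully open); "grasp_force": force on a finger pad.
Only numpy, scipy, OpenCV 4.12 (cv2) and the standard library are available. Lean on these libraries where they do the work, as an engineer would, in place of code of your own. Each camera call takes 0.05 s, during which the arm holds its last target. There are 200 camera calls.

## Working session

There is one attempt and no reset: what is moved stays moved. The work goes in short steps, Python scripts to look and compute and a tool call to move; the robot and the scene stay as the last step left them, time stands still between calls to the robot, and variables do not carry over. Pictures are saved under pics/ and viewed, at most 10 in all, crops included, and the job is handed in when it is done.

Besides the shell and the picture viewer there is one more tool, called after "Call:" as name(argument=value, ...) on one line, values as JSON. send_rows: Moves the arm, as the interface text tells. Its arguments: {"type":"object","properties":{"fingers":{"type":"array"},"travel":{"type":"array"},"dr":{"type":"array"},"grip_force":{"type":"number"}},"required":["fingers","travel","dr"]}

```bash
ls; mkdir -p pics; python3 - <<'E'
from plant import env
import cv2,numpy as np,pickle
s=env.read_state(); print(s['tcp_pos'],s['tool_rot'],s['time_s'],env.tip_extent)
d={}
for n in ("scene","side"):
    p=env.snapshot(n); d[n]=p
    cv2.imwrite(f"pics/{n}0.png",p["frame"][:,:,::-1])
    print(n,p["camera_matrix"].tolist(),(-p["R"].T@p["t"]).round(3))
pickle.dump(d,open("snaps.pkl","wb"))
E
```

```text
pics
[0.19262118 0.59380638 0.2471398 ] [-0.49076664 -3.10244055  0.00334982] 0.0 0.017
scene [[497.7730261317954, 0.0, 283.62290072496967], [0.0, 497.7730261317954, 216.07204179295383], [0.0, 0.0, 1.0]] [1.39  0.302 0.996]
side [[440.38560266078815, 0.0, 279.1026248224478], [0.0, 440.38560266078815, 211.64132589702274], [0.0, 0.0, 1.0]] [-0.246 -0.796  0.825]
```

View pics/scene0.png

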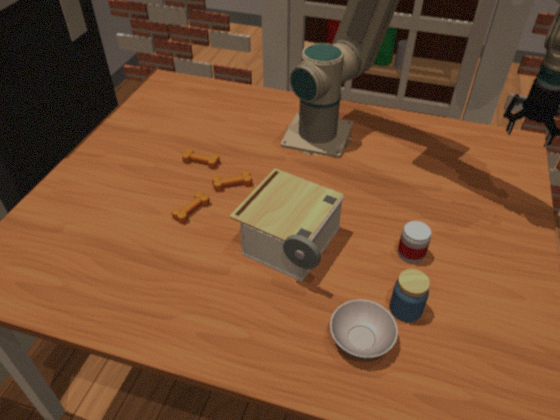

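View pics/side0.png

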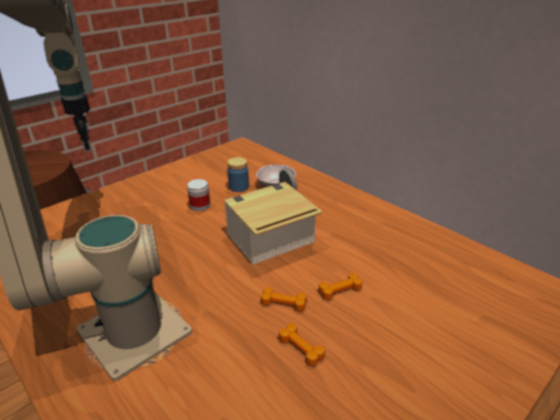

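```bash
cat > h.py <<'E'
import numpy as np,pickle,cv2
d=pickle.load(open("snaps.pkl","rb"))
def ray(n,u,v):
    p=d[n]; r=p["R"].T@np.linalg.inv(p["camera_matrix"])@[u,v,1.]; return -p["R"].T@p["t"],r
def onz(n,u,v,z):
    c,r=ray(n,u,v); return c+r*(z-c[2])/r[2]
def proj(n,X):
    p=d[n]; q=p["camera_matrix"]@(p["R"]@np.asarray(X)+p["t"]); return q[:2]/q[2]
E
python3 - <<'E'
from h import *
for n,b in (("scene",[(201,158),(232,181),(191,207)]),("side",[(284,298),(341,287),(301,343)])):
    for u,v in b: X=onz(n,u,v,.014); print(n,u,v,X.round(3),np.hypot(*X[:2]).round(3))
a=d["scene"]["frame"][:,:,::-1]
cv2.imwrite("pics/c1.png",cv2.resize(a[135:285,165:365],None,fx=4,fy=4,interpolation=cv2.INTER_CUBIC))
for n,l in (("scene",[(415,243),(409,297),(363,330)]),("side",[(199,195),(237,175),(276,180)])):
    for u,v in l: print(n,onz(n,u,v,.05).round(3))
E
```

```text
scene 201 158 [ 0.256 -0.317  0.014] 0.407
scene 232 181 [ 0.332 -0.181  0.014] 0.378
scene 191 207 [ 0.475 -0.251  0.014] 0.537
side 284 298 [ 0.334 -0.181  0.014] 0.38
side 341 287 [ 0.473 -0.257  0.014] 0.538
side 301 343 [ 0.26  -0.316  0.014] 0.409
scene [0.457 0.376 0.05 ]
scene [0.634 0.382 0.05 ]
scene [0.755 0.296 0.05 ]
side [0.445 0.362 0.05 ]
side [0.632 0.386 0.05 ]
side [0.71  0.255 0.05 ]
```

View pics/c1.png

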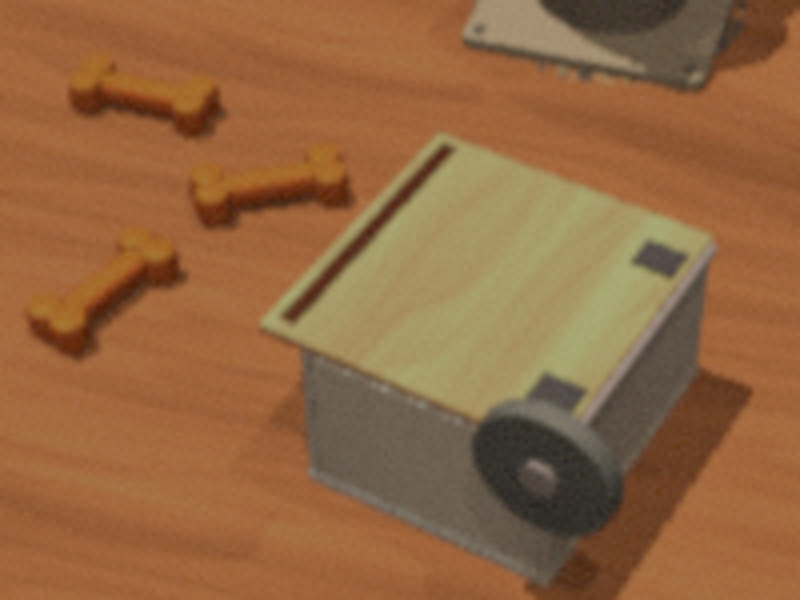

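```bash
python3 - <<'E'
from h import *
from scipy.optimize import least_squares
c=lambda x,y:np.array([165+(x+.5)/4-.5,135+(y+.5)/4-.5])
# bin coords
P=[((-120,-110,129),c(262,326)),((-120,110,129),c(443,135)),((90,110,129),c(715,240)),((-90,-110,0),c(312,477)),((90,-110,0),c(545,582)),((-120,-110,121),c(263,333))]
def W(q,p):
    cs,s=np.cos(q[2]),np.sin(q[2]); p=np.array(p)/1000.; return np.array([q[0]+cs*p[0]-s*p[1],q[1]+s*p[0]+cs*p[1],p[2]])
f=lambda q:np.concatenate([proj("scene",W(q,p))-u for p,u in P])
r=least_squares(f,[.5,0,1.57]); print(r.x,np.degrees(r.x[2]),r.fun.round(1))
q=r.x
for n,p in (("lip",(-120,0,121)),("lipA",(-120,-110,121)),("lipB",(-120,110,121)),("hinge",(90,0,121)),("hingeA",(90,-110,121)),("hingeB",(90,110,121))): X=W(q,p);print(n,X.round(3),"side px",proj("side",X).round(0))
a=onz("scene",*c(58,316),.028);b=onz("scene",*c(152,248),.028); print(a,b,(a+b)/2,np.degrees(np.arctan2(*(b-a)[1::-1])),np.linalg.norm(a-b))
from plant import env
from scipy.spatial.transform import Rotation as R
print(R.from_rotvec(env.read_state()['tool_rot']).as_matrix().round(3))
p=env.snapshot("wrist");print(p["T_tool_cam"].round(3).tolist())
E
```

```text
[0.50065705 0.05993632 1.34004757] 76.77906984933237 [-0.5 -0.8 -0.1 -0.8  0.7 -0.9 -0.4  0.4  0.8  1.7 -0.5 -0.3]
lip [ 0.473 -0.057  0.121] side px [289. 224.]
lipA [ 0.58  -0.082  0.121] side px [321. 213.]
lipB [ 0.366 -0.032  0.121] side px [255. 235.]
hinge [0.521 0.148 0.121] side px [255. 192.]
hingeA [0.628 0.122 0.121] side px [285. 183.]
hingeB [0.414 0.173 0.121] side px [223. 201.]
[ 0.52225817 -0.26313943  0.028     ] [ 0.43749997 -0.22952463  0.028     ] [ 0.47987907 -0.24633203  0.028     ] 158.36689796734473 0.09118063232481412
[[-0.951  0.309 -0.001]
 [ 0.309  0.951 -0.002]
 [ 0.    -0.002 -1.   ]]
[[-0.0, -0.958, -0.288, 0.073], [1.0, -0.0, -0.001, 0.0], [0.001, -0.288, 0.958, -0.125], [0.0, 0.0, 0.0, 1.0]]
```

Look-alikes for the bone: scene pixels (201,158), (232,181) and (191,207). They lie 0.41, 0.38 and 0.54 m from the base, so (191,207) at about (0.475,-0.25) is the one. The crop shows it lying clear of the other things. The bin's lip is on the left, its middle at (0.473,-0.057,0.121).

```bash
cat >> h.py <<'E'
from plant import env
from scipy.spatial.transform import Rotation as Ro
B=np.array([.5007,.0599,0]); ux=np.array([np.cos(1.340),np.sin(1.340),0]); up=np.array([0,0,1.])
def tilt(deg):
    t=np.radians(deg); z=np.sin(t)*ux-np.cos(t)*up; y=np.array([ux[1],-ux[0],0]); return np.column_stack([np.cross(y,z),y,z])
def move(p,M=None):
    s=env.read_state(); T=Ro.from_rotvec(s['tool_rot']).as_matrix(); M=T if M is None else M
    print("travel",(T.T@(np.array(p)-s['tcp_pos'])).round(4).tolist(),"dr",Ro.from_matrix(T.T@M).as_rotvec().round(3).tolist())
def corner(x,z,deg,off=0): # tcp so that upper tip corner is at bin (x,z), mid lip
    M=tilt(deg); return B+ux*x+up*z-M@[.011,0,.017]-ux*0
def lid(th,r,deg):
    t=np.radians(th); return corner(.09-r*np.cos(t),.121+r*np.sin(t),deg)
def st():
    s=env.read_state(); print(s['time_s'],s['tcp_pos'].round(4),s['joint_positions'].round(2),s['wrist_force'].round(2),s['finger_gap'],s['grasp_force'])
E
python3 - <<'E'
from h import *
print(corner(-.17,.09,65)); 
move([.43,-.18,.3],tilt(65)); M=tilt(65)
E
```

```text
[ 0.45722415 -0.12511661  0.08721512]
travel [-0.4646, -0.663, -0.0515] dr [-0.838, 0.91, 1.312]
```

Call:
send_rows(fingers=[1,1,1,1,1,1,1,1,1,1], travel=[[-0.232,-0.33,-0.05],[-0.232,-0.33,-0.05],[-0.232,-0.33,-0.05],[-0.232,-0.33,-0.05],[-0.232,-0.33,-0.05],[-0.232,-0.33,-0.05],[-0.232,-0.33,-0.05],[-0.232,-0.33,-0.05],[-0.232,-0.33,-0.05],[-0.232,-0.33,-0.05]], dr=[[0,0,0.1],[0,0,0.22],[0,0,0.34],[0,0,0.46],[0,0,0.58],[0,0,0.7],[0,0,0.82],[0,0,0.94],[0,0,1.06],[0,0,1.18]])

```text
time_s: 0.98
tcp_pos: [0.3116, 0.2065, 0.2986]
tool_rot: [2.141, 2.298, 0.0]
wrist_force: [1.3, 0.3, -0.1]
finger_gap: -0.003
grasp_force: 0.0
```

```bash
python3 - <<'E'
from h import *
st(); move([.43,-.2,.3],tilt(65)); move([.43,-.2,.3],tilt(30))
E
```

```text
0.9833 [0.3116 0.2065 0.2986] [ 0.41 -0.21 -0.42  1.35 -0.    1.91] [ 1.32  0.34 -0.08] -0.003496839635636316 0.0
travel [-0.4138, 0.0895, -0.0011] dr [-0.17, 1.126, 0.268]
travel [-0.4138, 0.0895, -0.0011] dr [-0.078, 0.52, 0.294]
```

Call:
send_rows(fingers=[1,1,1,1,1,1,1,1,1,1], travel=[[-0.414,0.09,0],[-0.414,0.09,0],[-0.414,0.09,0],[-0.414,0.09,0],[-0.414,0.09,0],[-0.414,0.09,0],[-0.414,0.09,0],[-0.414,0.09,0],[-0.414,0.09,0],[-0.414,0.09,0]], dr=[[0,0,0.1],[0,0.05,0.2],[0,0.15,0.26],[0,0.25,0.28],[-0.03,0.35,0.29],[-0.06,0.45,0.29],[-0.08,0.55,0.29],[-0.1,0.65,0.29],[-0.11,0.75,0.29],[-0.12,0.85,0.28]])

```text
time_s: 1.82
tcp_pos: [0.4191, -0.1525, 0.2985]
tool_rot: [-1.923, -1.534, -0.878]
wrist_force: [1.3, 0.9, 0.0]
finger_gap: 0.001
grasp_force: 0.0
```

```bash
python3 - <<'E'
from h import *
st(); move(corner(-.165,.095,65),tilt(65))
E
```

```text
1.8167 [ 0.4191 -0.1525  0.2985] [-0.88  0.23 -0.23  1.74  0.64  0.7 ] [1.32 0.88 0.01] 0.0013902904990322968 0.0
travel [-0.13, 0.032, 0.1649] dr [-0.009, 0.275, 0.001]
```

Call:
send_rows(fingers=[1,1,1,1,1,1,1,1], travel=[[-0.13,0.032,0.165],[-0.13,0.032,0.165],[-0.13,0.032,0.165],[-0.13,0.032,0.165],[-0.13,0.032,0.165],[-0.13,0.032,0.165],[-0.13,0.032,0.165],[-0.13,0.032,0.165]], dr=[[0,0.1,0],[0,0.2,0],[0,0.275,0],[-0.01,0.275,0],[-0.01,0.275,0],[-0.01,0.275,0],[-0.01,0.275,0],[-0.01,0.275,0]])

```text
time_s: 2.48
tcp_pos: [0.4579, -0.1178, 0.0929]
tool_rot: [-1.726, -1.372, -1.093]
wrist_force: [-0.1, 0.4, 0.7]
finger_gap: 0.002
grasp_force: 0.0
```

```bash
python3 - <<'E'
from h import *
st(); move(corner(-.105,.095,65),tilt(65))
for n in ("scene",): 
    a=env.snapshot(n)["frame"][:,:,::-1]; cv2.imwrite("pics/s1.png",cv2.resize(a[100:300,160:360],None,fx=3,fy=3,interpolation=cv2.INTER_CUBIC))
E
```

```text
2.4833 [ 0.4579 -0.1178  0.0929] [-0.85  0.64 -0.33  1.49  0.83  0.54] [-0.05  0.43  0.73] 0.0020554743076857274 0.0
travel [0.024, 0.0012, 0.0525] dr [-0.004, 0.004, 0.001]
```

View pics/s1.png

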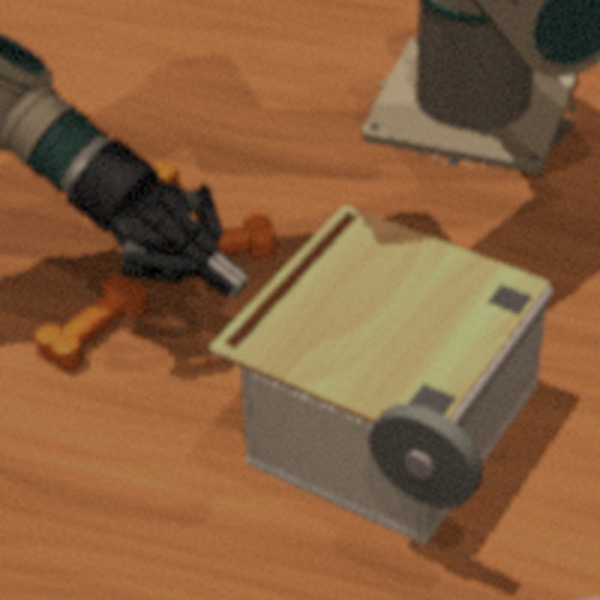

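The gripper tip is at crop pixel (240,285), short of the lip's middle and just below its level. Next I slide it under and start the lift.

```bash
python3 - <<'E'
from h import *
s=env.read_state(); T=Ro.from_rotvec(s['tool_rot']).as_matrix()
f=lambda p:(T.T@(p-s['tcp_pos'])).round(3).tolist()
for x in (-.135,-.105): print(f(corner(x,.095,65)))
for th in (-4,-2,0,3,6,9,12,15): print(th,f(lid(th,.195,65)))
E
```

```text
[0.011, 0.001, 0.026]
[0.024, 0.001, 0.053]
-4 [0.035, 0.001, 0.048]
-2 [0.041, 0.001, 0.045]
0 [0.047, 0.001, 0.042]
3 [0.057, 0.001, 0.038]
6 [0.066, 0.001, 0.034]
9 [0.076, 0.001, 0.031]
12 [0.086, 0.001, 0.029]
15 [0.096, 0.001, 0.027]
```

Call:
send_rows(fingers=[1,1,1,1,1,1,1,1,1,1], travel=[[0.011,0.001,0.026],[0.024,0.001,0.053],[0.03,0.001,0.05],[0.035,0.001,0.048],[0.038,0.001,0.047],[0.041,0.001,0.045],[0.044,0.001,0.043],[0.047,0.001,0.042],[0.05,0.001,0.041],[0.05,0.001,0.041]], dr=[[0,0,0],[0,0,0],[0,0,0],[0,0,0],[0,0,0],[0,0,0],[0,0,0],[0,0,0],[0,0,0],[0,0,0]])

```text
time_s: 3.37
tcp_pos: [0.4722, -0.0626, 0.119]
tool_rot: [-1.728, -1.375, -1.093]
wrist_force: [-0.4, -5.8, -6.3]
finger_gap: -0.003
grasp_force: 3.8
```

```bash
python3 - <<'E'
from h import *
st();s=env.read_state(); T=Ro.from_rotvec(s['tool_rot']).as_matrix()
f=lambda p:(T.T@(p-s['tcp_pos'])).round(3).tolist()
for th in range(3,64,3): print(th,f(lid(th,.195,65)))
E
```

```text
3.3667 [ 0.4722 -0.0626  0.119 ] [-0.76  0.55 -0.39  1.44  0.89  0.63] [-0.37 -5.84 -6.34] -0.0029863473502621096 3.790251463651657
3 [0.009, -0.0, -0.003]
6 [0.019, -0.0, -0.007]
9 [0.028, -0.0, -0.01]
12 [0.038, -0.0, -0.013]
15 [0.048, -0.0, -0.015]
18 [0.058, -0.0, -0.016]
21 [0.068, -0.0, -0.017]
24 [0.079, -0.0, -0.018]
27 [0.089, -0.0, -0.018]
30 [0.099, -0.0, -0.017]
33 [0.109, -0.0, -0.016]
36 [0.119, -0.0, -0.015]
39 [0.129, -0.0, -0.012]
42 [0.139, 0.0, -0.01]
45 [0.149, 0.0, -0.007]
48 [0.158, 0.0, -0.003]
51 [0.168, 0.0, 0.001]
54 [0.177, 0.0, 0.006]
57 [0.185, 0.0, 0.011]
60 [0.194, 0.0, 0.017]
63 [0.202, 0.0, 0.023]
```

Call:
send_rows(fingers=[1,1,1,1,1], travel=[[0.005,0,-0.002],[0.009,0,-0.004],[0.014,0,-0.006],[0.019,0,-0.008],[0.028,0,-0.011]], dr=[[0,0,0],[0,0,0],[0,0,0],[0,0,0],[0,0,0]])

```text
time_s: 3.78
tcp_pos: [0.4727, -0.0594, 0.1493]
tool_rot: [-1.727, -1.371, -1.095]
wrist_force: [3.9, -3.3, -5.0]
finger_gap: 0.004
grasp_force: 3.0
```

```bash
python3 - <<'E'
from h import *
st();s=env.read_state(); T=Ro.from_rotvec(s['tool_rot']).as_matrix()
f=lambda p:(T.T@(p-s['tcp_pos'])).round(3).tolist()
for th in range(9,64,3): print(th,f(lid(th,.195,65)))
a=env.snapshot("scene")["frame"][:,:,::-1]; cv2.imwrite("pics/s2.png",cv2.resize(a[100:300,160:360],None,fx=3,fy=3,interpolation=cv2.INTER_CUBIC))
E
```

```text
3.7833 [ 0.4727 -0.0594  0.1493] [-0.75  0.51 -0.39  1.49  0.9   0.64] [ 3.9  -3.27 -5.04] 0.0036213289284517287 2.96724870800972
9 [-0.001, -0.0, 0.0]
12 [0.009, -0.0, -0.002]
15 [0.019, -0.0, -0.004]
18 [0.029, -0.0, -0.006]
21 [0.04, -0.0, -0.007]
24 [0.05, -0.0, -0.008]
27 [0.06, -0.0, -0.007]
30 [0.07, -0.0, -0.007]
33 [0.08, -0.0, -0.006]
36 [0.09, 0.0, -0.004]
39 [0.1, 0.0, -0.002]
42 [0.11, 0.0, 0.001]
45 [0.12, 0.0, 0.004]
48 [0.129, 0.0, 0.008]
51 [0.139, 0.0, 0.012]
54 [0.148, 0.0, 0.017]
57 [0.157, 0.0, 0.022]
60 [0.165, 0.0, 0.027]
63 [0.173, 0.0, 0.033]
```

View pics/s2.png

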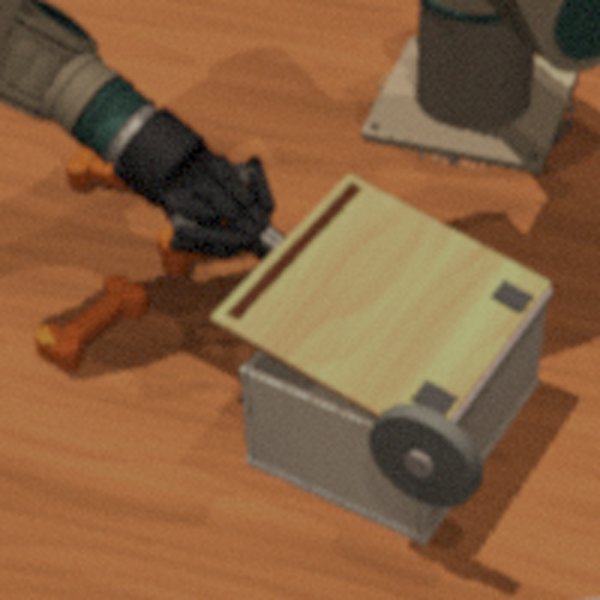

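The lid is rising, with the finger under the lip at crop (280,240). I'll keep following the arc.

Call:
send_rows(fingers=[1,1,1,1,1,1,1,1,1,1], travel=[[0.009,0,-0.002],[0.019,0,-0.004],[0.029,0,-0.006],[0.04,0,-0.007],[0.05,0,-0.008],[0.06,0,-0.007],[0.07,0,-0.007],[0.08,0,-0.006],[0.09,0,-0.004],[0.1,0,-0.002]], dr=[[0,0,0],[0,0,0],[0,0,0],[0,0,0],[0,0,0],[0,0,0],[0,0,0],[0,0,0],[0,0,0],[0,0,0]])

```text
time_s: 4.67
tcp_pos: [0.4814, -0.0185, 0.2413]
tool_rot: [-1.726, -1.372, -1.093]
wrist_force: [1.9, -1.0, -5.7]
finger_gap: 0.001
grasp_force: 2.8
```

```bash
python3 - <<'E'
from h import *
st();s=env.read_state(); T=Ro.from_rotvec(s['tool_rot']).as_matrix()
f=lambda p:(T.T@(p-s['tcp_pos'])).round(3).tolist()
for th in range(39,90,3): print(th,f(lid(th,.195,65)))
E
```

```text
4.6667 [ 0.4814 -0.0185  0.2413] [-0.68  0.35 -0.37  1.6   0.95  0.72] [ 1.95 -0.96 -5.67] 0.0007000824569337202 2.806708887219429
39 [-0.001, 0.001, -0.001]
42 [0.009, 0.001, 0.002]
45 [0.019, 0.001, 0.005]
48 [0.028, 0.001, 0.009]
51 [0.038, 0.001, 0.013]
54 [0.047, 0.001, 0.018]
57 [0.056, 0.001, 0.023]
60 [0.064, 0.001, 0.029]
63 [0.072, 0.001, 0.035]
66 [0.08, 0.001, 0.041]
69 [0.088, 0.001, 0.048]
72 [0.095, 0.001, 0.055]
75 [0.102, 0.001, 0.063]
78 [0.108, 0.001, 0.071]
81 [0.114, 0.001, 0.079]
84 [0.12, 0.001, 0.088]
87 [0.125, 0.001, 0.096]
```

Call:
send_rows(fingers=[1,1,1,1,1,1,1,1,1,1], travel=[[0.009,0.001,0.002],[0.019,0.001,0.005],[0.028,0.001,0.009],[0.038,0.001,0.013],[0.047,0.001,0.018],[0.056,0.001,0.023],[0.064,0.001,0.029],[0.072,0.001,0.035],[0.08,0.001,0.041],[0.088,0.001,0.048]], dr=[[0,0,0],[0,0,0],[0,0,0],[0,0,0],[0,0,0],[0,0,0],[0,0,0],[0,0,0],[0,0,0],[0,0,0]])

```text
time_s: 5.5
tcp_pos: [0.5007, 0.0604, 0.3004]
tool_rot: [-1.726, -1.371, -1.093]
wrist_force: [0.6, -2.0, -3.9]
finger_gap: 0.0
grasp_force: 1.9
```

```bash
python3 - <<'E'
from h import *
st();s=env.read_state(); T=Ro.from_rotvec(s['tool_rot']).as_matrix()
f=lambda p:(T.T@(p-s['tcp_pos'])).round(3).tolist()
for th in range(69,91,2): print(th,f(lid(th,.195,65)))
E
```

```text
5.5 [0.5007 0.0604 0.3004] [-0.52  0.21 -0.38  1.53  1.05  0.95] [ 0.63 -2.01 -3.95] 0.000431961969084946 1.8591590835421812
69 [-0.0, 0.0, -0.0]
71 [0.005, 0.0, 0.004]
73 [0.009, 0.0, 0.009]
75 [0.014, 0.0, 0.015]
77 [0.018, 0.0, 0.02]
79 [0.022, 0.0, 0.025]
81 [0.026, 0.0, 0.031]
83 [0.03, 0.0, 0.036]
85 [0.033, 0.0, 0.042]
87 [0.037, 0.0, 0.048]
89 [0.04, 0.0, 0.054]
```

Call:
send_rows(fingers=[1,1,1,1,1,1,1,1,1], travel=[[0.005,0,0.004],[0.009,0,0.009],[0.014,0,0.015],[0.018,0,0.02],[0.022,0,0.025],[0.026,0,0.031],[0.03,0,0.036],[0.033,0,0.042],[0.033,0,0.042]], dr=[[0,0,0],[0,0,0],[0,0,0],[0,0,0],[0,0,0],[0,0,0],[0,0,0],[0,0,0],[0,0,0]])

```text
time_s: 6.25
tcp_pos: [0.5127, 0.1112, 0.3125]
tool_rot: [-1.724, -1.372, -1.095]
wrist_force: [-0.9, -3.0, 1.4]
finger_gap: -0.006
grasp_force: 1.1
```

```bash
python3 - <<'E'
from h import *
st();s=env.read_state(); T=Ro.from_rotvec(s['tool_rot']).as_matrix()
f=lambda p:(T.T@(p-s['tcp_pos'])).round(3).tolist()
for th in range(85,123,1): print(th,f(lid(th,.195,65)))
E
```

```text
6.25 [0.5127 0.1112 0.3125] [-0.41  0.16 -0.4   1.39  1.1   1.15] [-0.86 -2.99  1.44] -0.005509146652527265 1.081859115511179
85 [0.0, 0.0, 0.0]
86 [0.002, 0.0, 0.003]
87 [0.003, 0.0, 0.006]
88 [0.005, 0.0, 0.009]
89 [0.007, 0.0, 0.012]
90 [0.008, 0.0, 0.015]
91 [0.009, 0.0, 0.018]
92 [0.011, 0.0, 0.022]
93 [0.012, 0.0, 0.025]
94 [0.013, 0.0, 0.028]
95 [0.015, 0.0, 0.031]
96 [0.016, 0.0, 0.034]
97 [0.017, 0.0, 0.037]
98 [0.018, 0.0, 0.041]
99 [0.019, 0.0, 0.044]
100 [0.02, 0.0, 0.047]
101 [0.021, 0.0, 0.05]
102 [0.021, 0.0, 0.054]
103 [0.022, 0.0, 0.057]
104 [0.023, 0.0, 0.06]
105 [0.023, 0.0, 0.064]
106 [0.024, 0.0, 0.067]
107 [0.025, 0.0, 0.071]
108 [0.025, 0.0, 0.074]
109 [0.025, 0.0, 0.077]
110 [0.026, 0.0, 0.081]
111 [0.026, 0.0, 0.084]
112 [0.026, 0.0, 0.087]
113 [0.026, 0.0, 0.091]
114 [0.026, 0.0, 0.094]
115 [0.027, 0.001, 0.098]
116 [0.026, 0.001, 0.101]
117 [0.026, 0.001, 0.104]
118 [0.026, 0.001, 0.108]
119 [0.026, 0.001, 0.111]
120 [0.026, 0.001, 0.115]
121 [0.026, 0.001, 0.118]
122 [0.025, 0.001, 0.121]
```

Call:
send_rows(fingers=[1,1,1,1], travel=[[0.002,0,0.003],[0.003,0,0.006],[0.005,0,0.009],[0.005,0,0.009]], dr=[[0,0,0],[0,0,0],[0,0,0],[0,0,0]])

```text
time_s: 6.58
tcp_pos: [0.515, 0.1205, 0.3124]
tool_rot: [-1.725, -1.372, -1.094]
wrist_force: [-0.7, -2.5, 0.1]
finger_gap: 0.001
grasp_force: 1.0
```

Call:
send_rows(fingers=[1,1,1,1], travel=[[0.002,0,0.003],[0.003,0,0.006],[0.004,0,0.009],[0.004,0,0.009]], dr=[[0,0,0],[0,0,0],[0,0,0],[0,0,0]])

```text
time_s: 6.92
tcp_pos: [0.5171, 0.1303, 0.3123]
tool_rot: [-1.725, -1.372, -1.094]
wrist_force: [-0.0, -2.3, 0.6]
finger_gap: 0.004
grasp_force: 0.8
```

Call:
send_rows(fingers=[1,1,1,1], travel=[[0.001,0,0.003],[0.003,0,0.006],[0.004,0,0.01],[0.004,0,0.01]], dr=[[0,0,0],[0,0,0],[0,0,0],[0,0,0]])

```text
time_s: 7.25
tcp_pos: [0.5193, 0.1409, 0.3114]
tool_rot: [-1.725, -1.372, -1.093]
wrist_force: [0.0, -2.4, 0.1]
finger_gap: 0.0
grasp_force: 0.7
```

Call:
send_rows(fingers=[1,1,1,1], travel=[[0.001,0,0.003],[0.003,0,0.006],[0.004,0,0.01],[0.004,0,0.01]], dr=[[0,0,0],[0,0,0],[0,0,0],[0,0,0]])

```text
time_s: 7.58
tcp_pos: [0.5217, 0.1514, 0.3106]
tool_rot: [-1.725, -1.372, -1.093]
wrist_force: [0.2, -1.3, -0.4]
finger_gap: 0.001
grasp_force: 0.6
```

Call:
send_rows(fingers=[1,1,1,1], travel=[[0.001,0,0.003],[0.002,0,0.006],[0.003,0,0.01],[0.003,0,0.01]], dr=[[0,0,0],[0,0,0],[0,0,0],[0,0,0]])

```text
time_s: 7.92
tcp_pos: [0.524, 0.1614, 0.3091]
tool_rot: [-1.725, -1.372, -1.093]
wrist_force: [0.0, 0.2, -0.6]
finger_gap: 0.001
grasp_force: 0.4
```

```bash
python3 - <<'E'
from h import *
st();s=env.read_state(); T=Ro.from_rotvec(s['tool_rot']).as_matrix()
f=lambda p:(T.T@(p-s['tcp_pos'])).round(3).tolist()
for th in range(98,118,1): print(th,f(lid(th,.195,65)))
E
```

```text
7.9167 [0.524  0.1614 0.3091] [-0.31  0.12 -0.44  1.18  1.12  1.39] [ 0.02  0.16 -0.61] 0.0008243454600676797 0.41266529937274754
98 [-0.001, 0.0, -0.007]
99 [-0.0, 0.001, -0.004]
100 [0.001, 0.001, -0.001]
101 [0.002, 0.001, 0.002]
102 [0.003, 0.001, 0.006]
103 [0.003, 0.001, 0.009]
104 [0.004, 0.001, 0.012]
105 [0.005, 0.001, 0.016]
106 [0.005, 0.001, 0.019]
107 [0.006, 0.001, 0.022]
108 [0.006, 0.001, 0.026]
109 [0.007, 0.001, 0.029]
110 [0.007, 0.001, 0.033]
111 [0.007, 0.001, 0.036]
112 [0.007, 0.001, 0.039]
113 [0.008, 0.001, 0.043]
114 [0.008, 0.001, 0.046]
115 [0.008, 0.001, 0.05]
116 [0.008, 0.001, 0.053]
117 [0.008, 0.001, 0.056]
```

Call:
send_rows(fingers=[1,1,1,1], travel=[[0.001,0,0.003],[0.002,0,0.006],[0.003,0,0.009],[0.003,0,0.009]], dr=[[0,0,0],[0,0,0],[0,0,0],[0,0,0]])

```text
time_s: 8.25
tcp_pos: [0.5263, 0.1705, 0.3082]
tool_rot: [-1.725, -1.372, -1.093]
wrist_force: [0.1, -1.8, -0.5]
finger_gap: 0.002
grasp_force: 0.3
```

Call:
send_rows(fingers=[1,1,1,1], travel=[[0.001,0,0.003],[0.001,0,0.005],[0.001,0,0.007],[0.001,0,0.007]], dr=[[0,0,0],[0,0,0],[0,0,0],[0,0,0]])

```text
time_s: 8.58
tcp_pos: [0.5278, 0.1769, 0.3061]
tool_rot: [-1.725, -1.372, -1.093]
wrist_force: [-0.5, 0.3, -0.4]
finger_gap: -0.005
grasp_force: 0.2
```

Now about 104.5°, with the force fading. Two smaller steps.

Call:
send_rows(fingers=[1,1,1,1], travel=[[0.001,0,0.003],[0.001,0,0.005],[0.001,0,0.007],[0.001,0,0.007]], dr=[[0,0,0],[0,0,0],[0,0,0],[0,0,0]])

```text
time_s: 8.92
tcp_pos: [0.5292, 0.1835, 0.3038]
tool_rot: [-1.726, -1.372, -1.093]
wrist_force: [0.5, -0.4, 0.9]
finger_gap: -0.002
grasp_force: 0.1
```

```bash
python3 - <<'E'
from h import *
st()
a=env.snapshot("side")["frame"][:,:,::-1]; cv2.imwrite("pics/s3.png",cv2.resize(a[60:260,170:370],None,fx=3,fy=3,interpolation=cv2.INTER_CUBIC))
E
```

```text
8.9167 [0.5292 0.1835 0.3038] [-0.26  0.11 -0.46  1.07  1.13  1.5 ] [ 0.54 -0.42  0.89] -0.0017687334667748369 0.10443534847581759
```

Call:
send_rows(fingers=[1,1,1,1], travel=[[0.001,0,0.003],[0.001,0,0.005],[0.001,0,0.007],[0.001,0,0.007]], dr=[[0,0,0],[0,0,0],[0,0,0],[0,0,0]])

```text
time_s: 9.3
tcp_pos: [0.5307, 0.1901, 0.3017]
tool_rot: [-1.726, -1.372, -1.093]
wrist_force: [-0.3, 0.2, 0.5]
finger_gap: 0.005
grasp_force: 0.0
```

```bash
python3 - <<'E'
from h import *
st()
a=env.snapshot("side")["frame"][:,:,::-1]; cv2.imwrite("pics/s4.png",cv2.resize(a[60:260,170:370],None,fx=3,fy=3,interpolation=cv2.INTER_CUBIC))
b=cv2.imread("pics/s3.png").astype(int); c=cv2.imread("pics/s4.png").astype(int); print((abs(b-c).max(2)>60).sum())
E
```

```text
9.3 [0.5307 0.1901 0.3017] [-0.24  0.11 -0.47  1.03  1.13  1.53] [-0.3   0.22  0.48] 0.004798704510191096 0.004477360876080638
120
```

Call:
send_rows(fingers=[1,1,1,1,1,1], travel=[[0,0,0.002],[0,0,0.003],[0.001,0,0.004],[0.001,0,0.004],[0.001,0,0.004],[0.001,0,0.004]], dr=[[0,0,0],[0,0,0],[0,0,0],[0,0,0],[0,0,0],[0,0,0]])

```text
time_s: 9.85
tcp_pos: [0.5318, 0.1936, 0.3012]
tool_rot: [-1.726, -1.372, -1.093]
wrist_force: [-0.4, 0.1, -0.8]
finger_gap: -0.002
grasp_force: 0.0
```

```bash
python3 - <<'E'
from h import *
st()
a=env.snapshot("side")["frame"][:,:,::-1]; b=env.snapshot("scene")["frame"][:,:,::-1]
f=lambda a:cv2.resize(a,None,fx=2,fy=2,interpolation=cv2.INTER_CUBIC)
cv2.imwrite("pics/s5.png",np.hstack([f(a[60:260,170:370]),f(b[80:280,200:400])]))
E
```

```text
9.85 [0.5318 0.1936 0.3012] [-0.24  0.1  -0.47  1.02  1.13  1.55] [-0.41  0.14 -0.85] -0.0018826032682883764 0.0
```

View pics/s5.png

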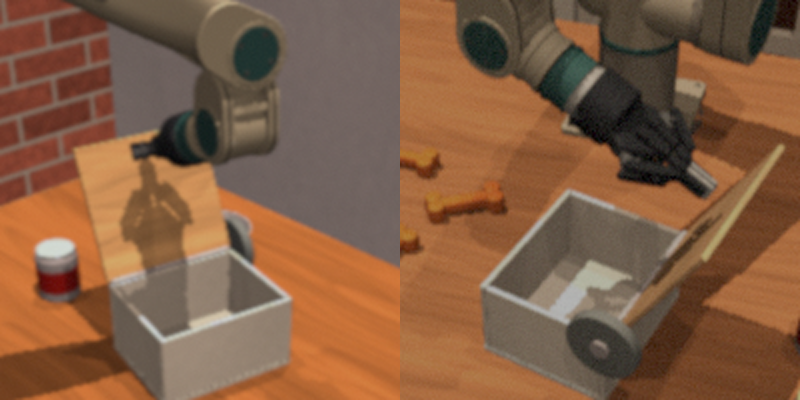

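The lid leans well past vertical and there seems to be a gap at the fingertip (right view, about (715,190)). I'll back off and check that it stays.

Call:
send_rows(fingers=[1,1,1,1,1,1,1,1], travel=[[0,0,-0.01],[0,0,-0.02],[0,0,-0.03],[0,0,-0.03],[0,0,-0.03],[0,0,-0.03],[0,0,-0.03],[0,0,-0.03]], dr=[[0,0,0],[0,0,0],[0,0,0],[0,0,0],[0,0,0],[0,0,0],[0,0,0],[0,0,0]])

```text
time_s: 10.62
tcp_pos: [0.5254, 0.1676, 0.3136]
tool_rot: [-1.725, -1.372, -1.093]
wrist_force: [0.2, -0.1, 0.5]
finger_gap: -0.001
grasp_force: 0.0
```

```bash
python3 - <<'E'
from h import *
st()
a=env.snapshot("side")["frame"][:,:,::-1]; b=env.snapshot("scene")["frame"][:,:,::-1]
f=lambda a:cv2.resize(a,None,fx=2,fy=2,interpolation=cv2.INTER_CUBIC)
m=np.hstack([f(a[60:260,170:370]),f(b[80:280,200:400])]);cv2.imwrite("pics/s6.png",m)
o=cv2.imread("pics/s5.png").astype(int); D=abs(o-m).max(2)>50
print(D[130:200,745:800].sum(),D[130:300,690:800].sum(),D[140:280,70:125].sum())
# target: above bone
y=np.array([.37,.929,0]);z=-up;M=np.column_stack([np.cross(y,z),y,z])
move([.476,-.252,.3],M)
E
```

```text
10.6167 [0.5254 0.1676 0.3136] [-0.29  0.11 -0.44  1.16  1.13  1.42] [ 0.17 -0.14  0.48] -0.0012651464054752987 0.0
4 1103 72
travel [-0.1914, 0.0459, -0.3741] dr [0.794, -0.928, -1.255]
```

Call:
send_rows(fingers=[1,0.5,0,-0.5,-1,-1,-1,-1,-1,-1], travel=[[-0.191,0.046,-0.374],[-0.191,0.046,-0.374],[-0.191,0.046,-0.374],[-0.191,0.046,-0.374],[-0.191,0.046,-0.374],[-0.191,0.046,-0.374],[-0.191,0.046,-0.374],[-0.191,0.046,-0.374],[-0.191,0.046,-0.374],[-0.191,0.046,-0.374]], dr=[[0,0,0],[0.03,-0.04,-0.05],[0.08,-0.093,-0.126],[0.14,-0.16,-0.21],[0.2,-0.23,-0.31],[0.26,-0.3,-0.41],[0.32,-0.37,-0.5],[0.37,-0.44,-0.59],[0.43,-0.5,-0.68],[0.48,-0.56,-0.76]])

```text
time_s: 11.55
tcp_pos: [0.4779, -0.242, 0.3007]
tool_rot: [-1.2, -2.521, -0.538]
wrist_force: [1.1, 0.0, -0.9]
finger_gap: 1.002
grasp_force: 0.0
```

```bash
python3 - <<'E'
from h import *
st()
y=np.array([.37,.929,0]);z=-up;M=np.column_stack([np.cross(y,z),y,z])
move([.476,-.252,.22],M)
E
```

```text
11.55 [ 0.4779 -0.242   0.3007] [-0.73  0.34  0.09  1.72  0.27  0.1 ] [ 1.09  0.   -0.87] 1.0021945349420867 0.0
travel [-0.0392, -0.0238, 0.0672] dr [0.318, -0.37, -0.499]
```

Call:
send_rows(fingers=[-1,-1,-1,-1,-1,-1,-1,-1], travel=[[-0.039,-0.024,0.067],[-0.039,-0.024,0.067],[-0.039,-0.024,0.067],[-0.039,-0.024,0.067],[-0.039,-0.024,0.067],[-0.039,-0.024,0.067],[-0.039,-0.024,0.067],[-0.039,-0.024,0.067]], dr=[[0.05,-0.06,-0.08],[0.1,-0.12,-0.16],[0.15,-0.18,-0.24],[0.2,-0.24,-0.32],[0.26,-0.3,-0.41],[0.318,-0.37,-0.499],[0.318,-0.37,-0.499],[0.318,-0.37,-0.499]])

```text
time_s: 12.22
tcp_pos: [0.4748, -0.248, 0.2205]
tool_rot: [-0.599, -3.081, -0.007]
wrist_force: [1.3, 0.0, 0.5]
finger_gap: 1.0
grasp_force: 0.0
```

```bash
cat >> h.py <<'E'
def wrist(name):
    s=env.read_state(); p=env.snapshot("wrist"); T=np.eye(4); T[:3,:3]=Ro.from_rotvec(s['tool_rot']).as_matrix(); T[:3,3]=s['tcp_pos']
    cv2.imwrite(name,p["frame"][:,:,::-1]); pickle.dump((p["camera_matrix"],T@p["T_tool_cam"]),open("w.pkl","wb"))
def wz(u,v,z):
    K,T=pickle.load(open("w.pkl","rb")); q=np.array([u-K[0,2],v-K[1,2]]); r=np.hypot(*q); a=r/K[0,0]
    e=T[:3,:3]@np.r_[q/r*np.sin(a),np.cos(a)]; return T[:3,3]+e*(z-T[2,3])/e[2]
E
python3 - <<'E'
from h import *
st(); wrist("pics/w1.png")
E
```

```text
12.2167 [ 0.4748 -0.248   0.2205] [-0.6   0.14 -0.26  1.18  0.   -0.22] [1.28 0.01 0.47] 1.0004458797364233 0.0
```

View pics/w1.png

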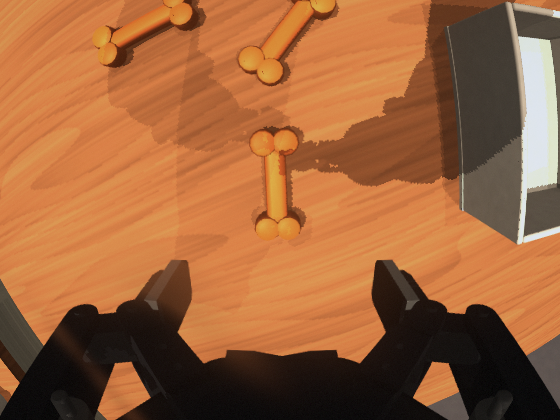

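The target bone is centred at about (277,186), its knobbed ends at (275,142) and (278,229). The other two bones are at (285,40) and (145,30), away from it.

```bash
python3 - <<'E'
from h import *
a=wz(275,142,.02);b=wz(278,229,.02);c=(a+b)/2; print(a,b,c,np.linalg.norm(a-b))
x=(a-b)/np.linalg.norm(a-b); y=np.cross(-up,x); y=y if y[1]>0 else -y; y[2]=0;y/=np.linalg.norm(y);z=-up
M=np.column_stack([np.cross(y,z),y,z]); print(np.degrees(np.arctan2(y[1],y[0])))
c[2]=.06; move(c,M); c[2]=.019; move(c,M)
E
```

```text
[ 0.43256339 -0.23670748  0.02      ] [ 0.51925036 -0.26878781  0.02      ] [ 0.47590687 -0.25274764  0.02      ] 0.09243256091169968
69.69194988079302
travel [-0.0025, -0.0039, 0.1605] dr [0.004, -0.003, -0.03]
travel [-0.0027, -0.004, 0.2015] dr [0.004, -0.003, -0.03]
```

Call:
send_rows(fingers=[-1,-1,-1,-1,-1,-1,-1,0.2,1,1], travel=[[-0.002,-0.004,0.04],[-0.003,-0.004,0.08],[-0.003,-0.004,0.12],[-0.003,-0.004,0.155],[-0.003,-0.004,0.18],[-0.003,-0.004,0.199],[-0.003,-0.004,0.199],[-0.003,-0.004,0.199],[-0.003,-0.004,0.199],[-0.003,-0.004,0.199]], dr=[[0.004,-0.003,-0.03],[0.004,-0.003,-0.03],[0.004,-0.003,-0.03],[0.004,-0.003,-0.03],[0.004,-0.003,-0.03],[0.004,-0.003,-0.03],[0.004,-0.003,-0.03],[0.004,-0.003,-0.03],[0.004,-0.003,-0.03],[0.004,-0.003,-0.03]], grip_force=40)

```text
time_s: 13.1
tcp_pos: [0.478, -0.255, 0.0231]
tool_rot: [0.553, 3.089, -0.004]
wrist_force: [0.1, 0.0, -0.2]
finger_gap: 0.603
grasp_force: 0.0
```

Call:
send_rows(fingers=[1,1,1,1,1], travel=[[0,0,0],[0,0,0],[0,0,0],[0,0,0],[0,0,0]], dr=[[0,0,0],[0,0,0],[0,0,0],[0,0,0],[0,0,0]])

```text
time_s: 13.52
tcp_pos: [0.4774, -0.2543, 0.0229]
tool_rot: [0.552, 3.09, -0.005]
wrist_force: [0.1, -0.9, 6.9]
finger_gap: 0.246
grasp_force: 41.1
```

Call:
send_rows(fingers=[1,1,1,1,1,1,1,1], travel=[[0,0,-0.015],[0,0,-0.04],[0,0,-0.08],[0,0,-0.12],[0,0,-0.16],[0,0,-0.19],[0,0,-0.2],[0,0,-0.2]], dr=[[0,0,0],[0,0,0],[0,0,0],[0,0,0],[0,0,0],[0,0,0],[0,0,0],[0,0,0]])

```text
time_s: 14.18
tcp_pos: [0.4781, -0.2544, 0.2249]
tool_rot: [0.551, 3.086, -0.007]
wrist_force: [0.1, -0.0, -0.7]
finger_gap: 0.245
grasp_force: 40.2
```

```bash
python3 - <<'E'
from h import *
st(); y=ux;z=-up;M=np.column_stack([np.cross(y,z),y,z]); move(B-.01*ux+[0,0,.22],M)
wrist("pics/w2.png")
E
```

```text
14.1833 [ 0.4781 -0.2544  0.2249] [-0.61  0.14 -0.25  1.18 -0.   -0.25] [ 0.08 -0.   -0.67] 0.2451669922856954 40.22058963775635
travel [0.0864, 0.2927, 0.0033] dr [-0.004, 0.007, -0.123]
```

Call:
send_rows(fingers=[1,1,1,1,1,1,1,1,1,1], travel=[[0.009,0.03,0],[0.018,0.06,0],[0.027,0.09,0],[0.037,0.125,0],[0.047,0.16,0],[0.057,0.195,0],[0.067,0.23,0],[0.077,0.26,0],[0.083,0.28,0.002],[0.086,0.293,0.003]], dr=[[0,0,-0.02],[0,0,-0.04],[0,0,-0.06],[0,0,-0.08],[0,0,-0.1],[0,0,-0.12],[0,0.007,-0.123],[0,0.007,-0.123],[-0.004,0.007,-0.123],[-0.004,0.007,-0.123]])

```text
time_s: 15.07
tcp_pos: [0.4942, 0.0539, 0.2141]
tool_rot: [-0.356, -3.108, -0.006]
wrist_force: [-0.5, -0.4, -2.3]
finger_gap: 0.246
grasp_force: 40.2
```

```bash
python3 - <<'E'
from h import *
st(); y=ux;z=-up;M=np.column_stack([np.cross(y,z),y,z]); move(B-.01*ux+[0,0,.034],M)
wrist("pics/w3.png"); b=env.snapshot("scene")["frame"][:,:,::-1]
cv2.imwrite("pics/w3.png",np.hstack([cv2.resize(cv2.imread("pics/w3.png"),(400,300)),cv2.resize(b[80:230,200:400],(400,300))]))
E
```

```text
15.0667 [0.4942 0.0539 0.2141] [-0.02  0.08 -0.34  1.17  0.    0.2 ] [-0.52 -0.36 -2.27] 0.24628038183929898 40.20199120044708
travel [-0.0075, -0.0031, 0.18] dr [0.002, -0.014, 0.003]
```

View pics/w3.png

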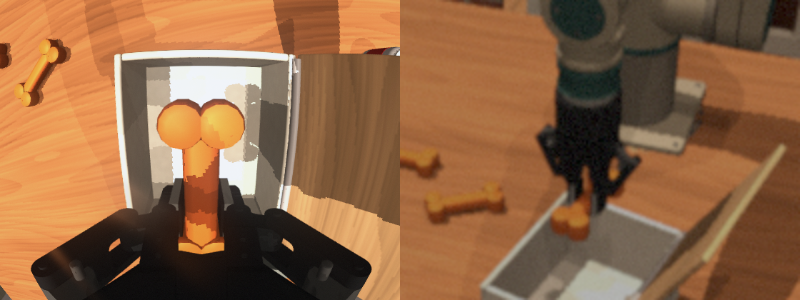

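The bone sits centred over the open bin and the lid stays open. Lowering it now.

Call:
send_rows(fingers=[1,1,1,1,1,1,1,1,1,1], travel=[[-0.007,-0.003,0.01],[-0.007,-0.003,0.03],[-0.007,-0.003,0.055],[-0.007,-0.003,0.08],[-0.007,-0.003,0.105],[-0.007,-0.003,0.13],[-0.007,-0.003,0.15],[-0.007,-0.003,0.165],[-0.007,-0.003,0.175],[-0.007,-0.003,0.179]], dr=[[0,0,0],[0,-0.01,0],[0,-0.014,0],[0,-0.014,0],[0,-0.014,0],[0,-0.014,0],[0,-0.014,0],[0,-0.014,0],[0,-0.014,0],[0,-0.014,0]])

```text
time_s: 16.0
tcp_pos: [0.4997, 0.0466, 0.0358]
tool_rot: [0.364, 3.118, 0.002]
wrist_force: [-0.2, 0.3, -0.6]
finger_gap: 0.252
grasp_force: 40.2
```

Call:
send_rows(fingers=[1,1,1,1], travel=[[0,0,0.001],[0,0,0.002],[0,0,0.003],[0,0,0.003]], dr=[[0,0,0],[0,0,0],[0,0,0],[0,0,0]])

```text
time_s: 16.33
tcp_pos: [0.503, 0.0476, 0.0367]
tool_rot: [0.36, 3.111, 0.003]
wrist_force: [-0.3, 0.2, -1.1]
finger_gap: 0.249
grasp_force: 40.2
```

Call:
send_rows(fingers=[1,1,1,1,1], travel=[[0,0,0.001],[0,0,0.002],[0,0,0.003],[0,0,0.004],[0,0,0.004]], dr=[[0,0,0],[0,0,0],[0,0,0],[0,0,0],[0,0,0]])

```text
time_s: 16.75
tcp_pos: [0.5019, 0.0478, 0.0317]
tool_rot: [0.36, 3.114, 0.003]
wrist_force: [-0.1, -0.0, -1.3]
finger_gap: 0.248
grasp_force: 40.2
```

Call:
send_rows(fingers=[1,1,1,1], travel=[[0,0,0.001],[0,0,0.002],[0,0,0.002],[0,0,0.002]], dr=[[0,0,0],[0,0,0],[0,0,0],[0,0,0]])

```text
time_s: 17.08
tcp_pos: [0.5022, 0.0478, 0.0309]
tool_rot: [0.36, 3.113, 0.003]
wrist_force: [-2.6, 0.6, 8.1]
finger_gap: 0.254
grasp_force: 41.4
```

Touchdown felt (8 N). Release and rise.

Call:
send_rows(fingers=[0.3,0,-0.2,-0.2,-0.2,-0.2], travel=[[0,0,0],[0,0,0],[0,0,0],[0,0,0],[0,0,0],[0,0,0]], dr=[[0,0,0],[0,0,0],[0,0,0],[0,0,0],[0,0,0],[0,0,0]])

```text
time_s: 17.58
tcp_pos: [0.5021, 0.0477, 0.0297]
tool_rot: [0.36, 3.114, 0.003]
wrist_force: [-0.4, -0.5, -0.0]
finger_gap: 0.601
grasp_force: 0.0
```

Call:
send_rows(fingers=[-0.2,-0.2,-0.2,-0.2,-0.2,-0.2,-0.2,-0.2,-0.2,-0.2], travel=[[0,0,-0.01],[0,0,-0.03],[0,0,-0.06],[0,0,-0.09],[0,0,-0.12],[0,0,-0.15],[0,0,-0.18],[0,0,-0.2],[0,0,-0.2],[0,0,-0.2]], dr=[[0,0,0],[0,0,0],[0,0,0],[0,0,0],[0,0,0],[0,0,0],[0,0,0],[0,0,0],[0,0,0],[0,0,0]])

```text
time_s: 18.42
tcp_pos: [0.5017, 0.0475, 0.2319]
tool_rot: [0.36, 3.109, 0.004]
wrist_force: [0.3, -0.3, 0.3]
finger_gap: 0.594
grasp_force: 0.0
```

```bash
python3 - <<'E'
from h import *
st(); wrist("pics/w4.png"); b=env.snapshot("scene")["frame"][:,:,::-1]
cv2.imwrite("pics/w4.png",np.hstack([cv2.resize(cv2.imread("pics/w4.png"),(400,300)),cv2.resize(b[60:390,120:560],(400,300))]))
E
```

```text
18.4167 [0.5017 0.0475 0.2319] [-0.03  0.06 -0.32  1.18  0.    0.2 ] [ 0.29 -0.28  0.3 ] 0.5936336533980807 0.0
```

View pics/w4.png

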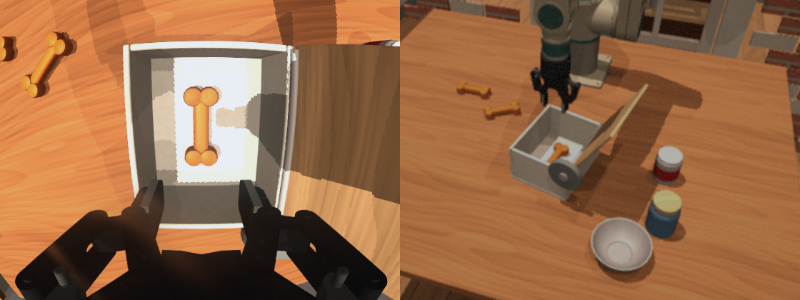

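The bone lies flat on the bin floor (left view, (200,125)). The lid stands open, and the bowl, jar and can are where they started.

```bash
python3 -c "
from plant import env
print(env.hand_in())"
```

```text
the job is handed in; nothing more can be done
None
```

The job is handed in: the lid tipped over at about 108° and stays open by itself, and the bone lies flat on the bin floor, released, with the bowl, jar and can left alone; no verdict came back.

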